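Bring the salt round to the front of the spice carousel

TASK

Turn the spice carousel by gently pushing its notched rim with the fingers until the salt shaker is squarely at the front, lined up with the pointer that sticks out of the carousel's foot, and leave it standing still there. Do not touch, lift or topple anything standing on the carousel, and leave the flat tin and the white mug beside it where they are.

Things in the scene. Friction and masses are not known exactly. Their poses are not given: they have to be found in the camera images.
- carousel_foot: Fixed round dark wooden foot of the carousel, 210 mm across, 14 mm high; origin on the turning axis at the worktop, z up. Its -x axis points to the front: along -x a narrow flat pointer tongue (22 mm wide, 10 mm high) sticks out from under the turntable, ending 221 mm from the axis.
- pointer_tip (a point): Rounded tip of the fixed pointer tongue, with a small brass dot: 220 mm in front of the turning axis, 10 mm above the worktop. The line from the axis to it is 'the front'.
- turntable: Solid wooden disc, 330 mm across, turning endlessly either way about the foot's axis; slight drag (about 0.1 N m) stops it soon after release. Origin on the axis at its underside, 20 mm above the worktop. Rim 20 to 50 mm above the worktop; middle disc (250 mm across, things stand on it) tops at 51 mm. Five U-shaped finger notches in the rim, every 72 degrees; lobes between over 110 mm wide.
- notch0 (a point): Middle of rim notch 0, 148 mm from the axis, level with the rim's top (50 mm above the worktop); turns with the turntable. The notch is open outward and right through; parallel walls 60 mm apart, from its bottom 125 mm from the axis out to the rim at 165 mm, corners rounded 10 mm. Below it only the worktop, or the pointer tongue (10 mm high) if over that.
- notch1 (a point): Middle of rim notch 1, 148 mm from the axis, level with the rim's top (50 mm above the worktop); turns with the turntable. The notch is open outward and right through; parallel walls 60 mm apart, from its bottom 125 mm from the axis out to the rim at 165 mm, corners rounded 10 mm. Below it only the worktop, or the pointer tongue (10 mm high) if over that.
- notch2 (a point): Middle of rim notch 2, 148 mm from the axis, level with the rim's top (50 mm above the worktop); turns with the turntable. The notch is open outward and right through; parallel walls 60 mm apart, from its bottom 125 mm from the axis out to the rim at 165 mm, corners rounded 10 mm. Below it only the worktop, or the pointer tongue (10 mm high) if over that.
- notch3 (a point): Middle of rim notch 3, 148 mm from the axis, level with the rim's top (50 mm above the worktop); turns with the turntable. The notch is open outward and right through; parallel walls 60 mm apart, from its bottom 125 mm from the axis out to the rim at 165 mm, corners rounded 10 mm. Below it only the worktop, or the pointer tongue (10 mm high) if over that.
- notch4 (a point): Middle of rim notch 4, 148 mm from the axis, level with the rim's top (50 mm above the worktop); turns with the turntable. The notch is open outward and right through; parallel walls 60 mm apart, from its bottom 125 mm from the axis out to the rim at 165 mm, corners rounded 10 mm. Below it only the worktop, or the pointer tongue (10 mm high) if over that.
- salt_shaker_mid (a point): Salt shaker: clear lower part, grey pierced dome top, 44 mm across, 90 mm tall; loose, stands upright on the turntable about 65 mm from the turning axis and rides round with it. Point at its centre, half-way up; z along its own upright axis.
- honey_jar_mid (a point): Honey jar with a black screw lid, 63 mm across, 90 mm tall; loose, stands upright on the turntable about 65 mm from the turning axis and rides round with it. Point at its centre, half-way up; z along its own upright axis.
- spice_a_mid (a point): Spice jar with a mustard-coloured cap, 43 mm across, 102 mm tall; loose, stands upright on the turntable about 65 mm from the turning axis and rides round with it. Point at its centre, half-way up; z along its own upright axis.
- cup_small_cream_mid (a point): Small cream cup without a handle, 52 mm across, 60 mm tall; loose, stands upright on the turntable about 65 mm from the turning axis and rides round with it. Point at its centre, half-way up; z along its own upright axis.
- tin_tuna_mid (a point): Flat food tin, 86 mm across, 40 mm tall; loose bystander on the worktop beside the carousel. Point at its centre, half-way up.
- mug_counter_white_mid (a point): White mug with handle, 86x103 mm, 94 mm tall; loose bystander on the worktop beside the carousel. Point at its centre, half-way up.
Mind the look-alikes: they are no part of the job. Leave any blue look-alike of the part that bears spice_a_mid alone.

How it is judged:
By the outcome, as a careful person would: the job done as asked, in the order asked, and still so for the second after the job is handed in, with the robot touching nothing.
It also fails if it takes over 64 s, if anything falls off the work surface, if the arm or the gripper's body presses on something with over 40 N, if the wrist force passes 120 N, or if a joint passes its speed limit or range.

ROBOT

A 7-joint arm with a two-finger parallel gripper is mounted at the origin on a cart in front of the work surface, level with it; the furniture and walls round the work are solid. World frame = base frame: x ahead of the robot, y to its left, z up, the work surface at z = 0. Lengths are in m, angles in rad, forces in N, time in s.
With the tool pointing down it reaches from about 0.4 to 0.875 m from the base axis. Payload 6.5 kg.
Tool frame: the origin (TCP) lies on the centre line of the jaws, within the pads' length; the fingertips stand 14 mm ahead of it and the grasp point (between the pads) lies 5 mm behind it; z points along the fingers, y is the line along which they close (so a half turn about z gives the same grasp; the last joint's range is limited). The gripper opens to 88 mm and grips with 3 to 60 N. Pads are 18 mm wide; open, the fingers measure 123 mm over their backs; the gripper's body (75 mm by 187 mm) begins 45 mm behind the grasp point.
Start: joints at [1.111, 0.536, -0.004, 1.538, 0.003, 1.067, -0.071], TCP at [0.249, -0.6, 0.253] pointing down, gripper open.
Joint ranges: [-2.7, 2.7], [-0.37, 2.16], [-1.27, 1.26], [0.24, 2.4], [-1.31, 4.45], [0.19, 1.91], [-2.76, 2.76]. Speed limits (rad/s): [2.39, 2.39, 3.14, 3.14, 3.14, 3.14, 3.14].

INTERFACE

Orientations are given as a 3x3 rotation matrix whose columns are the frame's x, y, z axes.
In Python, from cell import manip gives the robot as it stands.
- The arm moves only by the tool arm_command, never from a script. Its argument "series" is a list of rows, each a list of 7 numbers: the turn, a rotation vector about the tool's x, y, z in degrees, then the shift along the tool's x, y, z in cm, then the closure, from 0 (fully open) to 1 (shut). In form: [[ax, ay, az, dx, dy, dz, hand], ...]. A call has 1 to 20 rows; each row shifts and turns the commanded pose from where the row before left it, along the tool's axes as they then stand; what a row does not reach is not made up. A row lasts 1/10 s, in which the tool goes at most 50 mm and 8.59 degrees, less where a joint would pass 70% of its speed; a pose out of reach is approached as far as the arm can. A call is refused whole if a number of a shift passes 5 or a number of a turn 8.59, either way. A call with a gripper value outside its range is refused whole. The fingers move at their own pace and stop on an object; "squeeze" is the grip in N (left out, the last holds). Time passes only in rows, so rows that do not move let the fingers close. It gives the time, the measured TCP pose, the force, the opening and the grip force at its end, in the units of the state.
- manip.get_state(): the state, without advancing time (a new reading comes with each control period).
- manip.grab_frame(name): name is "scene" or "top"; returns the picture (384x512x3 uint8, red, green, blue); there is no depth.
- manip.camera_params(name): a dict with "camera_matrix" (3x3 intrinsics, pixels), "rvec" (rotation vector, rad) and "tvec" (3), from world to camera coordinates, as OpenCV has them. Camera axes: x right, y down, z forward; pixel columns grow to the right and rows downward; lengths in m; the calibration is good to about 2 mm. A picture is of the moment at which its call begins. camera_params takes no time and is no camera call.
- manip.finish_job(): hands the job in; it is judged then, once.
The state is a dict: "t": time; "joint_positions": joint angles; "joint_vel": joint speeds; "joint_torque": joint torques, N m; "position": TCP position; "tcp_rot": TCP orientation; "wrist_force": force on the tool from outside, world axes, zero at the start; "moment": the same for the moment, N m; "width": opening from 0.0 (shut) to 1.0 (fully open); "grasp_force": force on a finger pad.
Only numpy, scipy, OpenCV 4.12 (cv2) and the standard library are available. Lean on these libraries where they do the work, as an engineer would, in place of code of your own. Each camera call takes 0.05 s, during which the arm holds its last target. There are 200 camera calls.

## Working session

There is one attempt and no reset: what is moved stays moved. The work goes in short steps, Python scripts to look and compute and a tool call to move; the robot and the scene stay as the last step left them, time stands still between calls to the robot, and variables do not carry over. Pictures are saved under pics/ and viewed, at most 10 in all, crops included, and the job is handed in when it is done.

Besides the shell and the picture viewer there is one more tool, called as a command line: name --pt "numbers of a row" for each row, then --argument value for the rest. arm_command: Moves the arm, as the interface text tells. Its arguments: {"type":"object","properties":{"series":{"type":"array"},"squeeze":{"type":"number"}},"required":["series"]}

```bash
mkdir -p pics; python3 - <<'E'
from cell import manip
import cv2,numpy as np
for n in("scene","top"):
    cv2.imwrite(f"pics/{n}0.png",manip.grab_frame(n)[:,:,::-1]); p=manip.camera_params(n)
    R=cv2.Rodrigues(np.array(p["rvec"],float))[0]; print(n,np.array(p["camera_matrix"]).tolist(),(-R.T@np.array(p["tvec"]).ravel()).round(3),R.round(3).tolist())
s=manip.get_state();print(s["t"],s["position"],s["tcp_rot"])
E
```

```text
scene [[494.61961226600783, 0.0, 260.50326552538945], [0.0, 494.61961226600783, 189.80462568624702], [0.0, 0.0, 1.0]] [-0.511  0.613  1.013] [[-0.47, -0.882, -0.011], [-0.521, 0.288, -0.804], [0.712, -0.372, -0.595]]
top [[351.48948375368843, 0.0, 256.8399682646265], [0.0, 351.48948375368843, 189.08934330653335], [0.0, 0.0, 1.0]] [0.439 0.035 1.27 ] [[-0.021, -1.0, 0.008], [-0.991, 0.02, -0.129], [0.129, -0.011, -0.992]]
0.1 [ 0.24921356 -0.59978254  0.25196528] [[ 9.23435580e-01  3.83752906e-01 -6.61007535e-04]
 [ 3.83753463e-01 -9.23434621e-01  1.33435452e-03]
 [-9.83348178e-05 -1.48585437e-03 -9.99998891e-01]]
```

View pics/top0.png

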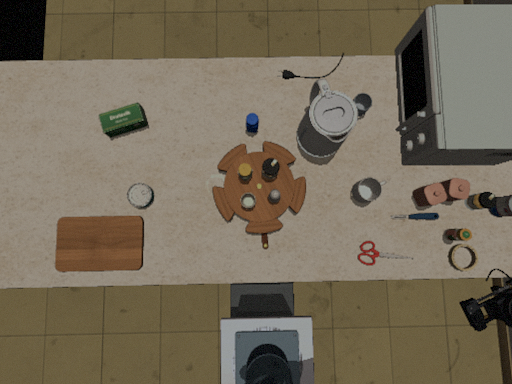

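View pics/scene0.png

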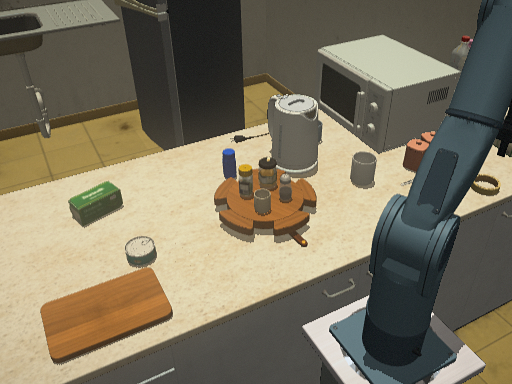

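Top view: carousel centre is near (260,187), the pointer tip near (265,243), the grey salt shaker dome near (275,196), the cream cup at (248,202), the mustard cap at (245,172) and the honey lid at (270,169). I'll enlarge it and rectify to the z=0.05 plane.

```bash
cat > h.py <<'E'
from cell import manip
import cv2,numpy as np
P=manip.camera_params("top"); K=np.array(P["camera_matrix"]);R=cv2.Rodrigues(np.array(P["rvec"],float))[0];T=np.array(P["tvec"]).ravel()
def w(u,v,z):
    d=R.T@np.linalg.inv(K)@[u,v,1]; c=-R.T@T; return (c+d*(z-c[2])/d[2])[:2]
def px(p): return cv2.projectPoints(np.array([p],float),np.array(P["rvec"],float),T,K,None)[0].ravel()
def crop(n,u0=200,v0=130,u1=325,v1=255,s=4.6):
    f=manip.grab_frame("top")[:,:,::-1]; np.save("f.npy",f)
    cv2.imwrite(f"pics/{n}.png",cv2.resize(f[v0:v1,u0:u1],None,fx=s,fy=s,interpolation=cv2.INTER_CUBIC))
E
python3 - <<'E'
from h import *
crop("c1")
print(w(265,243,.01),w(260,187,.05),w(275,196,.14))
E
```

```text
[ 0.40900827 -0.00394604] [0.60419922 0.01016575] [ 0.56165443 -0.03589791]
```

View pics/c1.png

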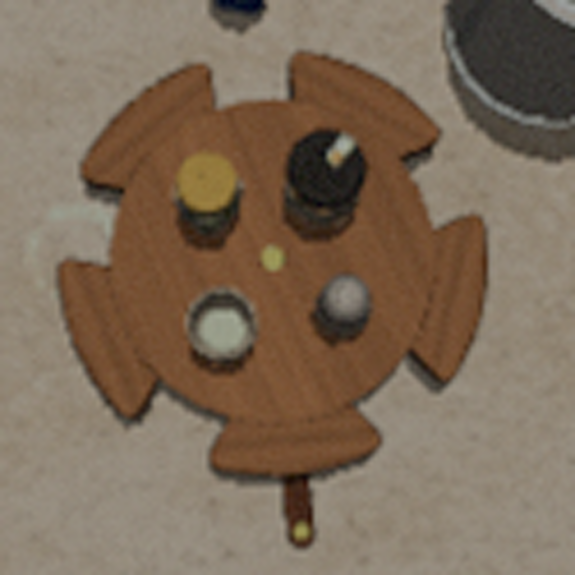

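```bash
python3 - <<'E'
from h import *
g=lambda x,y,z:w(200+(x+.5)/4.6-.5,130+(y+.5)/4.6-.5,z)
c=g(272,258,.053);t=g(301,532,.01)
print("c",c,"tip",t,np.linalg.norm(t-c))
an=lambda p:np.degrees(np.arctan2(p[1]-c[1],p[0]-c[0]))
print("front",an(t))
for n,x,y,z in[("salt",346,296,.133),("cup",221,330,.11),("must",207,182,.153),("honey",325,168,.141)]:
    p=g(x,y,z);print(n,p,np.linalg.norm(p-c),an(p))
# lobe end corners at rim top
for n,x,y in[("Ntop l",212,66),("Ntop r",291,54),("Nur",437,136),("Nur2",480,216),("Nlr",443,383),("Nlr2",380,437),("Nll",212,463),("Nll2",132,417),("Nul",62,262),("Nul2",84,172)]:
    p=g(x,y,.05);print(n,p.round(3),np.linalg.norm(p-c).round(3),an(p).round(1))
# kettle
print("kettle base edge",g(480,130,.0),"blue",g(237,20,.0))
E
```

```text
c [0.60847959 0.01453178] tip [ 0.40109066 -0.00391117] 0.20820737970747555
front -174.9180951278659
salt [ 0.5691202  -0.03595252] 0.06401426704818679 -127.94126792829941
cup [0.54892087 0.0533156 ] 0.07107338417896457 146.9283785885142
must [0.64924391 0.06061721] 0.06152719937493726 48.50601992633358
honey [ 0.65998797 -0.02304883] 0.06376060813829332 -36.114556827250034
Ntop l [0.76  0.058] 0.157 15.9
Ntop r [ 0.768 -0.004] 0.161 -6.5
Nur [ 0.701 -0.115] 0.159 -54.3
Nur2 [ 0.638 -0.145] 0.163 -79.5
Nlr [ 0.511 -0.113] 0.16 -127.5
Nlr2 [ 0.472 -0.064] 0.158 -150.3
Nll [0.455 0.063] 0.161 162.6
Nll2 [0.49  0.122] 0.16 137.6
Nul [0.609 0.174] 0.16 89.8
Nul2 [0.678 0.157] 0.159 63.9
kettle base edge [ 0.71623075 -0.15540544] blue [0.81064756 0.03775879]
```

Geometry: axis (0.608,0.014), front at -175°, salt at -128°, so it needs about 47° clockwise. Notches sit at 5.2°+72k. I'll use the notch at -139°, finger radius about 155 mm, with the tool y tangential so the gripper body clears the jars. First move goes above it with the gripper closed.

arm_command --pt "0 0 0 1.2 -1.1 0 1" --pt "0 0 0 2.4 -2.2 0 1" --pt "0 0 0 2.4 -2.2 0 1" --pt "0 0 0 2.4 -2.2 0 1" --pt "0 0 0 2.4 -2.2 0 1" --pt "0 0 0 2.4 -2.2 0 1" --pt "0 0 0 2.4 -2.2 0 1" --pt "0 0 0 2.4 -2.2 0 1" --pt "0 0 0 2.4 -2.2 0 1" --pt "0 0 0 2.4 -2.2 0 1" --pt "0 0 0 2.4 -2.2 0 1" --pt "0 0 0 2.4 -2.2 0 1" --pt "0 0 0 2.4 -2.2 0 1" --pt "0 0 0 2.4 -2.2 0 1" --pt "0 0 0 2.4 -2.2 0 1" --pt "0 0 0 2.4 -2.2 0 1" --pt "0 0 0 2.4 -2.2 0 1" --pt "0 0 0 2.0 -1.8 0 1" --pt "0 0 0 0 0 0 1" --pt "0 0 0 0 0 0 1"

```text
t: 2.15
position: [0.4871, -0.0887, 0.2525]
tcp_rot: [[0.923, 0.385, -0.001], [0.385, -0.923, -0.0], [-0.001, -0.0, -1.0]]
wrist_force: [-0.2, -0.7, -0.6]
width: 0.005
grasp_force: 0.0
```

arm_command --pt "0 0 -4.6 0 0 0 1" --pt "0 0 -4.6 0 0 0 1" --pt "0 0 -4.6 0 0 0 1" --pt "0 0 -4.6 0 0 0 1" --pt "0 0 0 0 0 0 1" --pt "0 0 0 0 0 0 1"

```text
t: 2.75
position: [0.4869, -0.09, 0.2526]
tcp_rot: [[0.758, 0.653, -0.0], [0.653, -0.758, -0.0], [-0.001, -0.0, -1.0]]
wrist_force: [-0.0, -0.3, -0.1]
width: 0.005
grasp_force: 0.0
```

```bash
cat >> h.py <<'E'
C=np.array([.608,.0138])
def st(phi=None,r=.155,z=None):
    s=manip.get_state();p=np.array(s["position"]);M=np.array(s["tcp_rot"]);d=p[:2]-C
    print("t",s["t"],p.round(4),"phi",np.degrees(np.arctan2(d[1],d[0])).round(2),"r",np.hypot(*d).round(4),"yaw_y",np.degrees(np.arctan2(M[1,1],M[0,1])).round(2),"tilt",M[2].round(3),"F",np.round(s["wrist_force"],1),"w",s["width"])
    if phi is not None:
        a=np.radians(phi);q=np.array([*(C+r*np.array([np.cos(a),np.sin(a)])),p[2] if z is None else z])
        print("tool shift cm",(M.T@(q-p)*100).round(2))
E
python3 -c "
from h import *
st(-138.8,.155,.048)
crop('c2')"
```

```text
t 2.75 [ 0.4869 -0.09    0.2526] phi -139.41 r 0.1595 yaw_y -49.27 tilt [-0.001 -0.    -1.   ] F [-0.  -0.3 -0.1] w 0.005327042979731077
tool shift cm [ 0.46  0.17 20.46]
```

View pics/c2.png

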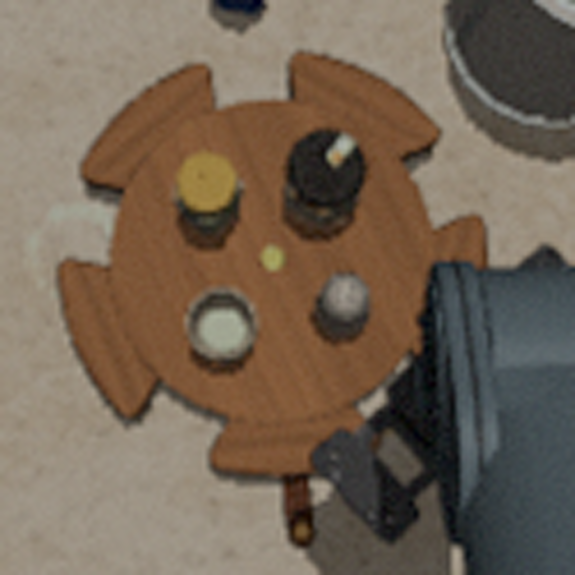

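The gripper hangs over the front-right notch at about crop (395,440) and the jars are unchanged. Descending to fingertips at about 34 mm.

arm_command --pt "0 0 0 0.2 0.1 1 1" --pt "0 0 0 0.2 0.1 2 1" --pt "0 0 0 0 0 3 1" --pt "0 0 0 0 0 3 1" --pt "0 0 0 0 0 3 1" --pt "0 0 0 0 0 2 1" --pt "0 0 0 0 0 1 1" --pt "0 0 0 0 0 1 1" --pt "0 0 0 0 0 1 1" --pt "0 0 0 0 0 1 1" --pt "0 0 0 0 0 1 1" --pt "0 0 0 0 0 0.8 1" --pt "0 0 0 0 0 0.6 1" --pt "0 0 0 0 0 0 1" --pt "0 0 0 0 0 0 1"

```text
t: 4.3
position: [0.4918, -0.0876, 0.0487]
tcp_rot: [[0.755, 0.656, 0.0], [0.656, -0.755, -0.0], [0.0, 0.0, -1.0]]
wrist_force: [0.9, 0.4, 0.3]
width: 0.003
grasp_force: 0.0
```

```bash
python3 -c "
from h import *
st(-138.8,.155,.048)"
```

```text
t 4.3 [ 0.4918 -0.0876  0.0487] phi -138.89 r 0.1543 yaw_y -49.03 tilt [ 0.  0. -1.] F [0.9 0.4 0.3] w 0.0032160606940703127
tool shift cm [-0.07  0.02  0.07]
```

arm_command --pt "0 0 0.5 0 -0.13 0 1" --pt "0 0 0.5 0 -0.13 0 1" --pt "0 0 0.5 0 -0.13 0 1" --pt "0 0 0.5 0 -0.13 0 1" --pt "0 0 0.5 0 -0.13 0 1" --pt "0 0 0.5 0 -0.13 0 1" --pt "0 0 0.5 0 -0.13 0 1" --pt "0 0 0.5 0 -0.13 0 1" --pt "0 0 0.5 0 -0.13 0 1" --pt "0 0 0.5 0 -0.13 0 1" --pt "0 0 0.5 0 -0.13 0 1" --pt "0 0 0.5 0 -0.13 0 1" --pt "0 0 0.6 0 -0.16 0 1" --pt "0 0 0.7 0 -0.19 0 1" --pt "0 0 0.8 0 -0.22 0 1" --pt "0 0 0.8 0 -0.22 0 1" --pt "0 0 0.8 0 -0.22 0 1" --pt "0 0 0.8 0 -0.22 0 1" --pt "0 0 0.8 0 -0.22 0 1" --pt "0 0 0.8 0 -0.22 0 1"

```text
t: 6.3
position: [0.4729, -0.0612, 0.0487]
tcp_rot: [[0.876, 0.482, -0.0], [0.482, -0.876, -0.0], [-0.0, -0.0, -1.0]]
wrist_force: [-0.6, -0.5, -1.0]
width: 0.005
grasp_force: 0.3
```

```bash
python3 -c "
from h import *
st(-151,.155,.048)"
```

```text
t 6.3 [ 0.4729 -0.0612  0.0487] phi -150.96 r 0.1545 yaw_y -61.2 tilt [-0. -0. -1.] F [-0.6 -0.5 -1. ] w 0.005340525929083215
tool shift cm [-0.05 -0.01  0.07]
```

arm_command --pt "0 0 0.8 0 -0.22 0 1" --pt "0 0 0.8 0 -0.22 0 1" --pt "0 0 0.8 0 -0.22 0 1" --pt "0 0 0.8 0 -0.22 0 1" --pt "0 0 0.8 0 -0.22 0 1" --pt "0 0 0.8 0 -0.22 0 1" --pt "0 0 0.8 0 -0.22 0 1" --pt "0 0 0.8 0 -0.22 0 1" --pt "0 0 0.8 0 -0.22 0 1" --pt "0 0 0.8 0 -0.22 0 1" --pt "0 0 0.8 0 -0.22 0 1" --pt "0 0 0.8 0 -0.22 0 1" --pt "0 0 0.8 0 -0.22 0 1" --pt "0 0 0.8 0 -0.22 0 1" --pt "0 0 0.8 0 -0.22 0 1" --pt "0 0 0.8 0 -0.22 0 1" --pt "0 0 0.8 0 -0.22 0 1" --pt "0 0 0.8 0 -0.22 0 1" --pt "0 0 0.8 0 -0.22 0 1" --pt "0 0 0.8 0 -0.22 0 1"

```text
t: 8.3
position: [0.4572, -0.0202, 0.0487]
tcp_rot: [[0.975, 0.222, -0.0], [0.222, -0.975, 0.0], [-0.0, -0.0, -1.0]]
wrist_force: [-0.8, -0.9, -1.0]
width: -0.001
grasp_force: 0.3
```

```bash
python3 -c "
from h import *
st(-167,.155,.048)
crop('c3')"
```

```text
t 8.3 [ 0.4572 -0.0202  0.0487] phi -167.29 r 0.1546 yaw_y -77.2 tilt [-0. -0. -1.] F [-0.8 -0.9 -1. ] w -0.0011866196064610687
tool shift cm [-0.04  0.08  0.07]
```

View pics/c3.png

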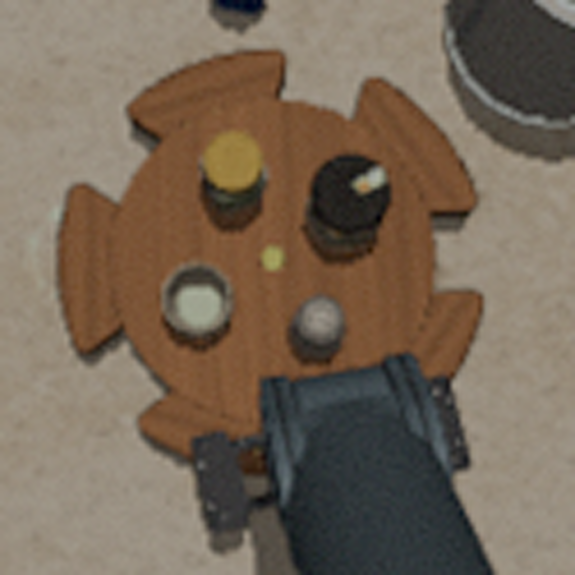

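The table has turned clockwise: salt dome at crop (320,318), top notch corners at (285,55) and (362,80), left ones at (130,112) and (85,187), right ones at (472,212) and (480,294).

```bash
cat >> h.py <<'E'
g=lambda x,y,z:w(200+(x+.5)/4.6-.5,130+(y+.5)/4.6-.5,z)
an=lambda p:np.degrees(np.arctan2(p[1]-C[1],p[0]-C[0]))
E
python3 - <<'E'
from h import *
for z in(.125,.133,.141): p=g(320,318,z); print("salt",an(p),np.hypot(*(p-C)), an(g(346,296,z)))
for a,b in[((285,55),(362,80)),((130,112),(85,187)),((472,212),(480,294))]:
    print(an(g(*a,.05)),an(g(*b,.05)),(an(g(*a,.05))+an(g(*b,.05)))/2)
E
```

```text
salt -149.59345556954065 0.06185628593989142 -127.06992470783653
salt -150.2589171755794 0.06237518354226658 -128.00633854942862
salt -150.9133116301957 0.06290235586245671 -128.93760753472938
-4.5934340256957515 -27.440622645340085 -16.017028335517917
42.706542553063635 67.66943344693182 55.18798799999773
-77.68974492536059 -100.77557662875115 -89.23266077705587
```

arm_command --pt "0 0 0.8 -0.03 -0.22 0 1" --pt "0 0 0.8 0 -0.22 0 1" --pt "0 0 0.8 0 -0.22 0 1" --pt "0 0 0.8 0 -0.22 0 1" --pt "0 0 0.8 0 -0.22 0 1" --pt "0 0 0.8 0 -0.22 0 1" --pt "0 0 0.8 0 -0.22 0 1" --pt "0 0 0.8 0 -0.22 0 1" --pt "0 0 0.8 0 -0.22 0 1" --pt "0 0 0.8 0 -0.22 0 1" --pt "0 0 0.8 0 -0.22 0 1" --pt "0 0 0.8 0 -0.22 0 1" --pt "0 0 0.8 0 -0.22 0 1" --pt "0 0 0.8 0 -0.22 0 1" --pt "0 0 0.8 0 -0.22 0 1" --pt "0 0 0.8 0 -0.22 0 1" --pt "0 0 0.8 0 -0.22 0 1" --pt "0 0 0.8 0 -0.22 0 1" --pt "0 0 0.8 0 -0.22 0 1" --pt "0 0 0.8 0 -0.22 0 1"

```text
t: 10.35
position: [0.4529, 0.0234, 0.0487]
tcp_rot: [[0.998, -0.056, -0.0], [-0.056, -0.998, -0.0], [-0.0, 0.0, -1.0]]
wrist_force: [0.9, -0.4, 0.4]
width: 0.003
grasp_force: 0.3
```

arm_command --pt "0 0 0.7 0 -0.19 0 1" --pt "0 0 0.6 0 -0.16 0 1" --pt "0 0 0.5 0 -0.13 0 1" --pt "0 0 0.5 0 -0.13 0 1" --pt "0 0 0.4 0 -0.11 0 1" --pt "0 0 0.4 0 -0.11 0 1" --pt "0 0 0.4 0 -0.11 0 1" --pt "0 0 0.4 0 -0.11 0 1" --pt "0 0 0.3 0 -0.08 0 1" --pt "0 0 0.3 0 -0.08 0 1" --pt "0 0 0.3 0 -0.08 0 1" --pt "0 0 0.2 0 -0.05 0 1" --pt "0 0 0 0 0 0 1" --pt "0 0 0 0 0 0 1" --pt "0 0 0 0 0 0 1"

```text
t: 11.85
position: [0.4541, 0.0366, 0.0487]
tcp_rot: [[0.99, -0.141, -0.0], [-0.141, -0.99, 0.0], [-0.0, -0.0, -1.0]]
wrist_force: [0.3, -0.5, 0.3]
width: 0.004
grasp_force: 0.0
```

```bash
python3 -c "
from h import *
st(-189,.155,.048)
crop('c4')"
```

```text
t 11.85 [0.4541 0.0366 0.0487] phi 171.57 r 0.1556 yaw_y -98.13 tilt [-0. -0. -1.] F [ 0.3 -0.5  0.3] w 0.0038454654558493936
tool shift cm [ 0.06 -0.16  0.07]
```

View pics/c4.png

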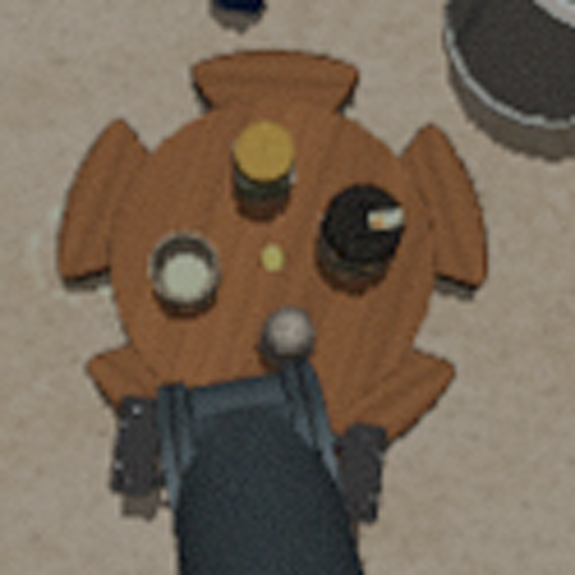

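Salt dome at crop (289,331). Notch corner pairs are at (435,125)/(357,75), (120,122)/(194,70), (482,292)/(452,370) and (64,282)/(90,360).

```bash
python3 - <<'E'
from h import *
for z in(.125,.133,.141): p=g(289,331,z); print("salt",an(p),np.hypot(*(p-C)))
for a,b,o in[((435,125),(357,75),-36),((120,122),(194,70),36),((482,292),(452,370),-108),((64,282),(90,360),108)]:
    print((an(g(*a,.05))+an(g(*b,.05)))/2-o)
print("front",an(g(301,532,.01)))
E
```

```text
salt -171.73578498031677 0.06284216836453366
salt -172.0189576578922 0.06355395667068808
salt -172.2958510727482 0.06426726295536189
-2.425923041812432
-2.0526098243461703
-3.653758579000339
-1.4441746989454316
front -175.10748162140854
```

About 3.2° more.

arm_command --pt "0 0 0.2 0 -0.06 0 1" --pt "0 0 0.3 0 -0.08 0 1" --pt "0 0 0.3 0 -0.08 0 1" --pt "0 0 0.3 0 -0.08 0 1" --pt "0 0 0.3 0 -0.08 0 1" --pt "0 0 0.3 0 -0.08 0 1" --pt "0 0 0.3 0 -0.08 0 1" --pt "0 0 0.3 0 -0.08 0 1" --pt "0 0 0.3 0 -0.08 0 1" --pt "0 0 0.2 0 -0.06 0 1" --pt "0 0 0.2 0 -0.06 0 1" --pt "0 0 0.2 0 -0.05 0 1" --pt "0 0 0 0 0 0 1" --pt "0 0 0 0 0 0 1" --pt "0 0 0 0 0 0 1"

```text
t: 13.4
position: [0.4557, 0.0452, 0.0487]
tcp_rot: [[0.981, -0.196, 0.0], [-0.196, -0.981, 0.0], [0.0, -0.0, -1.0]]
wrist_force: [0.7, 0.6, 0.8]
width: 0.004
grasp_force: 0.0
```

arm_command --pt "0 0 0 0 0.1 0 1" --pt "0 0 0 0 0.2 0 1" --pt "0 0 0 0 0.2 0 1" --pt "0 0 0 0 0 0 1" --pt "0 0 0 0 0 -1 1" --pt "0 0 0 0 0 -1 1" --pt "0 0 0 0 0 -2 1" --pt "0 0 0 0 0 -3 1" --pt "0 0 0 0 0 -3 1" --pt "0 0 0 0 0 -4 1" --pt "0 0 0 0 0 -4 1" --pt "0 0 0 0 0 -2 1" --pt "0 0 0 0 4 0 1" --pt "0 0 0 0 4 0 1" --pt "0 0 0 0 4 0 1" --pt "0 0 0 0 4 0 1" --pt "0 0 0 0 4 0 1" --pt "0 0 0 0 4 0 1" --pt "0 0 0 0 2 0 1" --pt "0 0 0 0 0 0 1"

```text
t: 15.4
position: [0.4025, -0.2176, 0.2497]
tcp_rot: [[0.979, -0.202, 0.001], [-0.202, -0.979, -0.001], [0.001, 0.001, -1.0]]
wrist_force: [0.2, 0.2, 1.1]
width: 0.005
grasp_force: 0.0
```

```bash
python3 -c "
from h import *
st()
crop('c5')"
```

```text
t 15.4 [ 0.4025 -0.2176  0.2497] phi -131.61 r 0.3095 yaw_y -101.64 tilt [ 0.001  0.001 -1.   ] F [0.2 0.2 1.1] w 0.005234126309273567
```

View pics/c5.png

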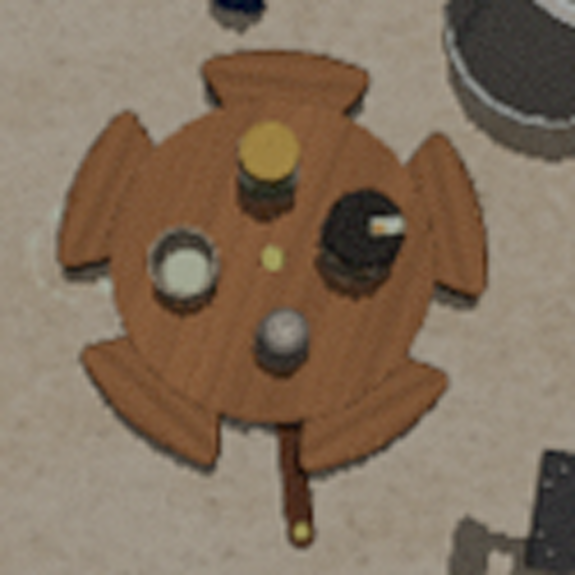

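Salt dome at crop (283,331) and brass dot at (301,532). Bottom notch corners are at (213,466)/(304,470).

```bash
python3 - <<'E'
from h import *
for z in(.125,.133,.141): p=g(283,331,z); print("salt",an(p),np.hypot(*(p-C)))
for a,b,o in[((440,135),(366,85),-36),((132,113),(206,66),36),((480,302),(446,376),-108),((62,268),(85,350),108)]:
    print((an(g(*a,.05))+an(g(*b,.05)))/2-o)
a,b=an(g(213,466,.05)),an(g(304,470,.05));print((a+b%360)/2)
print("front",an(g(301,532,.01)),an(g(297,490,.01)),an(g(290,440,.01)))
# fit dome by darkness-independent: scene overlay of predicted front salt
f=manip.grab_frame("scene")[:,:,::-1].copy();p=manip.camera_params("scene")
def q(P):return cv2.projectPoints(np.array(P,float),np.array(p["rvec"],float),np.array(p["tvec"],float),np.array(p["camera_matrix"]),None)[0].reshape(-1,2)
s=5;u0,v0=205,150
im=cv2.resize(f[v0:v0+105,u0:u0+125],None,fx=s,fy=s,interpolation=cv2.INTER_CUBIC)
def D(P,c):cv2.polylines(im,[np.int32((q(P)-[u0-.5,v0-.5])*s)],False,c,1)
a=np.radians(-175.1);d=np.array([np.cos(a),np.sin(a)]);S=C+.065*d;th=np.linspace(0,2*np.pi,40)
for z in(.051,.125):D([[*(S+.022*np.array([np.cos(t),np.sin(t)])),z] for t in th],(0,255,0))
D([[*S,.051],[*S,.141]],(0,0,255));D([[*(C+.105*d),.012],[*(C+.22*d),.01]],(255,0,0))
D([[*(C+.165*np.array([np.cos(t),np.sin(t)])),.05] for t in th],(255,255,0))
cv2.imwrite("pics/s2.png",im)
E
```

```text
salt -175.60972821182565 0.062286642617176896
salt -175.82399693977393 0.06302057063144152
salt -176.0333295876613 0.06375535970943873
-5.704653215159894
-5.893772081248045
-6.187594586191011
-4.921123875539507
174.91384358308773
front -175.10748162140854 -174.96969944079777 -175.44203249831963
```

View pics/s2.png

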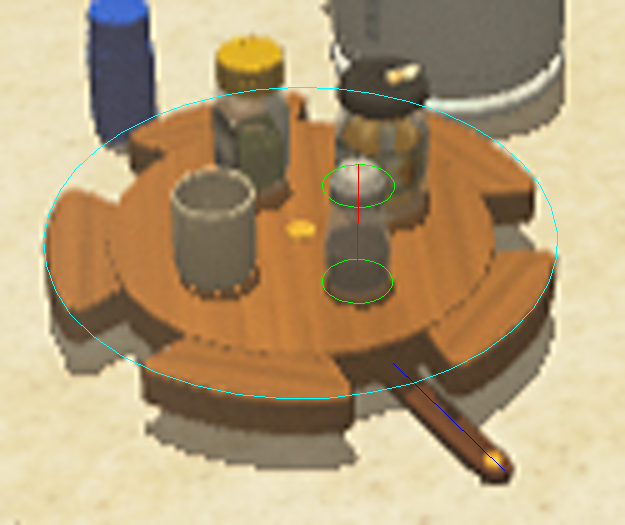

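The scene view confirms it: the salt shaker sits on the predicted front position (green/red overlay), the jars are upright, and the error is about 1° or less. Handing in.

```bash
python3 -c "
from cell import manip
print(manip.finish_job())"
```

```text
the job is handed in; nothing more can be done
None
```

The salt shaker now stands within about 1° of the pointer by my camera measurements, at rest and with the gripper clear; the jars are upright, the tin and mug were not approached, and the job is handed in (verdict not shown).

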